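# Close the gel jar before the nail lamp goes on

## Task

Get the nail station ready for the UV lamp: swing the open squat jar's captive lid fully down over its mouth and then twist its cap clockwise (seen from above) until it stops. Only when the jar is closed, press the button on top of the white lamp all the way down and let it come back up. Leave the tall jar's cap, the glass file and the comb as they are.

Things in the scene. Friction and masses are not known exactly. Their poses are not given: they have to be found in the camera images.
- tray: Black acrylic tray, 300 x 540 mm (its own x, y), rim 14 mm high, floor 4 mm thick, fixed on the sill. Origin: centre of its underside. Both jars and the lamp are fixed on it in a row along its y axis, in any order; file and comb lie loose on it along its far (+x) side.
- squat_jar: Squat glass jar, 80 mm in diameter, 64 mm high to its mouth (48 mm inside), fixed to the tray. Origin: centre of its underside, 4 mm above the sill; z up. The lid's hinge is on its -x side, which roughly faces the robot. With the lid shut, cap and jar are coaxial; above the origin the strap ring then spans 64 to 69 mm, the cap 69 to 93 mm, its rib 93 to 101 mm.
- lid_hinge (a point): Middle of the lid's hinge pin: 46 mm from the squat jar's axis towards its -x and 66 mm above its origin. The pin lies along the jar's y axis. Axes as those of the jar.
- jar_lid (a joint): Swing of the squat jar's lid (strap ring, 68 mm in diameter, and cap), rad: 0 = shut, flat on the mouth; 1.57 = upright on the robot's side of the jar, cap top facing the robot; stop at 1.75. Starts at 1.2 to 1.6. A stiff hinge (friction 0.06 N m): it stays where left and takes 1 to 2 N to push. Cap axis 46 mm, ring's far edge 80 mm from the hinge.
- jar_cap (a joint): Twist of the squat jar's cap in its ring, rad: 0 = loose, growing clockwise seen from above (lid shut) to the stop at 1.571 = tight, where its rib points at the hinge; at 0 the rib is parallel to the hinge pin. Starts at 0.05 to 0.5. Friction 0.05 N m. Grip it by its rim or rib. It never comes off the ring.
- cap_top (a point): Centre of the flat top of the squat jar's cap (aluminium, fluted, 62 mm in diameter, 24 mm high; across its top a rib 50 x 10 mm, 8 mm high). 46 mm along the lid and 27 mm square to it from the hinge. Moves with the lid, turns with the cap; z points out of the cap, y lies along the rib.
- tall_jar: Tall narrow glass jar, 58 mm in diameter, 124 mm high with its closed aluminium cap, fixed to the tray. Leave it alone. Origin: centre of its underside.
- tall_cap (a joint): Twist of the tall jar's cap, rad: 0 = tight (as it starts), grows as it is unscrewed anticlockwise.
- lamp: Compact white UV nail lamp, 150 x 130 x 75 mm (its own x, y, z), fixed to the tray, its hand opening towards its +x. Origin: centre of its underside. The button is in the middle of its roof.
- lamp_button (a joint): Travel of the lamp's round sprung push button, m: 0 = up, 0.006 = fully down. Fully down takes 5 N; it springs back when released. Moves straight down.
- lamp_button_top (a point): Centre of the button's top face (32 mm in diameter), moves with it.
- file: Frosted glass nail file, 14 x 150 x 5 mm (x, y, z), lying loose on the tray. Origin: centre of its underside.
- comb: Red plastic comb, about 32 x 160 x 6 mm (x, y, z), lying loose on the tray. Origin: under its middle.
Things that resemble listed ones, but are neither listed nor needed, are in the scene too. Leave any orange look-alike of the squat_jar alone. What is shaped like the lamp but brown or orange is not meant.

How it is judged:
On the way, in this order (a step that is already met when the one before it is completed fails the run):
1. the lid is swung down onto the squat jar's mouth (value of joint jar_lid below 0.06 rad), for 0.2 s.
2. the cap is twisted clockwise to its stop with the lid down (value of joint jar_lid below 0.06 rad and value of joint jar_cap above 1.45 rad), for 0.2 s.
3. the lamp's button is pressed down with the jar closed (all of step 2 and value of joint lamp_button above 0.0045 m), for 0.05 s.
At the end, for the whole second after the job is handed in: The squat jar's lid is down (within 0.06 rad of shut), its cap is twisted to within 0.12 rad of the stop, the lamp's button is up again (within 1 mm), the tall jar's cap is not turned by more than 0.2 rad, and file and comb are within 20 mm of where they started (all of step 2 and value of joint lamp_button below 0.001 m and not (value of joint tall_cap above 0.2 rad) and distance of each of file, comb from where it was at the start of the episode below 0.02 m); the robot touches nothing.
It fails at once if the lamp's button is pressed (over 3 mm) while the squat jar is not closed (value of joint lamp_button above 0.003 m and not (value of joint jar_lid below 0.06 rad and value of joint jar_cap above 1.45 rad)).
It fails at once if the tall jar's cap is unscrewed by more than 0.2 rad (value of joint tall_cap above 0.2 rad).
It fails at once if the file is moved by more than 20 mm (distance of file from where it was at the start of the episode above 0.02 m).
It fails at once if the comb is moved by more than 20 mm (distance of comb from where it was at the start of the episode above 0.02 m).
It also fails if it takes over 58 s, if anything falls off the work surface, if the arm or the gripper's body presses on something with over 40 N, if the wrist force passes 120 N, or if a joint passes its speed limit or range.

## Robot

A 6-joint arm with a two-finger parallel gripper is mounted at the origin on the work surface. World frame = base frame: x ahead of the robot, y to its left, z up, the work surface at z = 0. Lengths are in m, angles in rad, forces in N, time in s.
With the tool pointing down it reaches from about 0.375 to 0.925 m from the base axis. Payload 5.7 kg.
Tool frame: the origin (TCP) lies midway between the tips of the shut fingers; the grasp point (between the pads) lies 19 mm behind it; z points along the fingers, y is the line along which they close (so a half turn about z gives the same grasp; the last joint's range is limited). The gripper opens to 88 mm and grips with 3 to 60 N. Pads are 20 mm wide; open, the fingers measure 115 mm over their backs; the gripper's body (75 mm by 178 mm) begins 61 mm behind the grasp point.
Start: joints at [-1.274, 0.359, 1.51, -0, 1.272, -0.115], TCP at [0.24, -0.55, 0.223] pointing down, gripper open.
Joint ranges: [-2.97, 2.97], [-1.01, 2.36], [0.21, 2.38], [-0.96, 4.11], [0.2, 2.71], [-2.98, 2.98]. Speed limits (rad/s): [2.39, 2.39, 3.14, 3.14, 3.14, 3.14].

## Interface

Orientations are given as a unit quaternion [w, x, y, z].
In Python, from station import bot gives the robot as it stands. The module is installed in compiled form; this text tells all that it offers.
- The arm moves only by the tool step_arm, never from a script. Its argument "targets" is a list of rows, each a list of 5 numbers: the opening, from 0 (shut) to 1 (fully open), then the shift along the tool's x, y, z each as a share of 0.025 m, from -1 to 1, then the turn about the tool's z as a share of 0.15 rad, from -1 to 1. In form: [[claw, tx, ty, tz, twist], ...]. A call has 1 to 10 rows; each row shifts and turns the commanded pose from where the row before left it, along the tool's axes as they then stand; what a row does not reach is not made up. A row lasts 1/10 s, in which the tool goes at most 50 mm and 8.59 degrees, less where a joint would pass 70% of its speed; a pose out of reach is approached as far as the arm can. A call with a number of a shift or a turn outside -1 to 1 is refused whole. A call with a gripper value outside its range is refused whole. The fingers move at their own pace and stop on an object; the grip force is fixed at half the most. Time passes only in rows, so rows that do not move let the fingers close. It gives the time, the measured TCP pose, the force, the opening and the grip force at its end, in the units of the state.
- bot.get_obs(): the state, without advancing time (a new reading comes with each control period).
- bot.get_image(name): name is "scene" or "top" or "wrist"; returns (picture, depth): 420x560x3 uint8, blue, green, red; 420x560 float32, m along the optical axis (not along the pixel's ray), 0 where there is no reading.
- bot.calibration(name): a dict with "K" (3x3 intrinsics, pixels), "extrinsics" (4x4, takes a point from world to camera coordinates); the wrist camera has in their place "hand_eye" (4x4, takes a point from camera to tool coordinates, whose origin is the TCP and whose axes are the flange's). Camera axes: x right, y up, looking along -z (the intrinsics and any distortion apply to the point x, -y, -z); pixel columns grow to the right and rows downward; lengths in m; the calibration is good to about 2 mm. A picture is of the moment at which its call begins: read the wrist's pose just before it. calibration takes no time and is no camera call.
- bot.sign_off(): hands the job in; it is judged then, once.
The state is a dict: "time": time; "joints": joint angles; "dq": joint speeds; "effort": joint torques, N m; "tool_pos": TCP position; "eef_rot": TCP orientation; "ft_force": force on the tool from outside, world axes, zero at the start; "moment": the same for the moment, N m; "gripper_width": finger opening in m; "grip_force": force on a finger pad.
Only numpy, scipy, OpenCV 4.12 (cv2) and the standard library are available. Lean on these libraries where they do the work, as an engineer would, in place of code of your own. Each camera call takes 0.05 s, during which the arm holds its last target. There are 200 camera calls.

## Working session

There is one attempt and no reset: what is moved stays moved. The work goes in short steps, Python scripts to look and compute and a tool call to move; the robot and the scene stay as the last step left them, time stands still between calls to the robot, and variables do not carry over. Pictures are saved under pics/ and viewed, at most 10 in all, crops included, and the job is handed in when it is done.

Besides the shell and the picture viewer there is one more tool, called as name([rows], argument=value, ...), one row to a line, values as JSON. step_arm: Moves the arm, as the interface text tells. Shift numbers are shares of 0.025 m and turn numbers shares of 0.15 rad, none past 1 either way. Its arguments: {"type":"object","properties":{"targets":{"type":"array"}},"required":["targets"]}

```bash
mkdir -p pics; cat > h.py <<'E'
import numpy as np, cv2
from station import bot
from scipy.spatial.transform import Rotation as R
def grab(n):
    o=bot.get_obs(); im,d=bot.get_image(n); c=bot.calibration(n)
    K=np.array(c["K"])
    if n=="wrist":
        T=np.eye(4);q=o["eef_rot"];T[:3,:3]=R.from_quat([q[1],q[2],q[3],q[0]]).as_matrix();T[:3,3]=o["tool_pos"]
        E=np.linalg.inv(T@np.array(c["hand_eye"]))
    else: E=np.array(c["extrinsics"])
    np.savez(f"pics/{n}.npz",im=im,d=d,K=K,E=E); return im,d,K,E
def cloud(d,K,E):
    v,u=np.mgrid[:d.shape[0],:d.shape[1]]
    x=(u-K[0,2])/K[0,0]*d;y=(v-K[1,2])/K[1,1]*d
    p=np.stack([x,-y,-d,np.ones_like(d)],-1)@np.linalg.inv(E).T
    p=p[...,:3];p[d<=0]=np.nan
    return p
def load(n):
    f=np.load(f"pics/{n}.npz");return f["im"],f["d"],f["K"],f["E"]
E
python3 - <<'E'
from h import *
for n in("scene","top"):
    im,d,K,E=grab(n);cv2.imwrite(f"pics/{n}0.png",im)
    print(n,bot.calibration(n).keys(),K.round(1).tolist(),np.linalg.inv(E)[:3,3].round(3),np.linalg.inv(E)[:3,2].round(2))
print(bot.get_obs())
E
```

```text
scene dict_keys(['K', 'extrinsics']) [[387.5, 0.0, 277.8], [0.0, 387.5, 215.9], [0.0, 0.0, 1.0]] [1.094 0.301 0.577] [0.62 0.53 0.57]
top dict_keys(['K', 'extrinsics']) [[433.2, 0.0, 281.5], [0.0, 433.2, 203.7], [0.0, 0.0, 1.0]] [ 0.442 -0.119  1.048] [-0.13  0.03  0.99]
{'time': 0.1, 'joints': array([-1.27409486e+00,  3.59402502e-01,  1.51129299e+00, -1.08187202e-06,
        1.27252433e+00, -1.15092927e-01]), 'dq': array([-0.00200493, -0.00135594, -0.00240465, -0.00120289, -0.00144103,
        0.00081681]), 'effort': array([ 5.60065400e-04, -5.16359675e+01, -2.71406454e+01,  6.77143992e-02,
        2.77065783e-02, -3.91367860e-05]), 'tool_pos': array([ 0.23996839, -0.54925285,  0.22192369]), 'eef_rot': array([-8.10188099e-04,  9.78877594e-01,  2.04445577e-01, -7.42904700e-05]), 'ft_force': array([-0.7469113 ,  0.05837953,  1.27576698]), 'moment': array([-0.02595787,  0.01929128,  0.01874858]), 'grip_force': 0.0, 'gripper_width': 0.08765377844467513}
```

View pics/scene0.png

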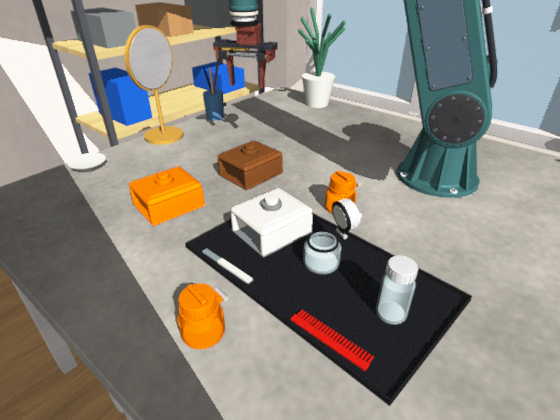

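View pics/top0.png

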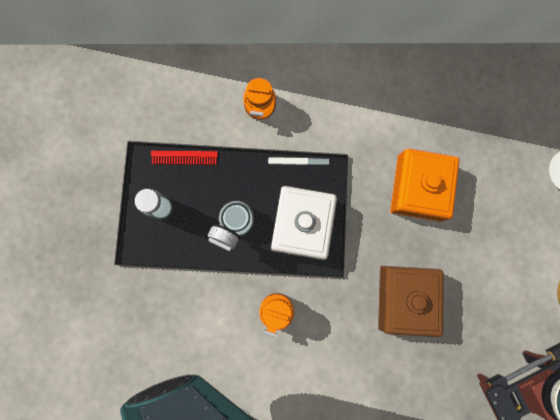

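The squat jar is the clear glass one at top(236,217)/scene(322,253), with its open lid at top(222,237)/scene(346,215). The orange look-alikes at top(259,98) and (276,312) are not meant. The lamp is the white one at top(305,222)/scene(271,220); the orange (430,183) and brown (415,300) ones are not. I'll confirm this in one enlarged crop and measure.

```bash
python3 - <<'E'
from h import *
im,d,K,E=load("top");P=cloud(d,K,E)
s=load("scene");
a=cv2.resize(im[180:280,190:350],None,fx=5,fy=5,interpolation=cv2.INTER_CUBIC)
cv2.imwrite("pics/crop.png",a)
# tray: dark pixels
g=im.max(2);m=((g<45)).astype(np.uint8);m[:135]=0;m[280:]=0;m[:,:110]=0;m[:,355:]=0
m=cv2.morphologyEx(m,cv2.MORPH_CLOSE,np.ones((25,25)))
c=max(cv2.findContours(m,0,2)[0],key=cv2.contourArea);r=cv2.minAreaRect(c);b=cv2.boxPoints(r);print("tray",r,b.tolist())
def at(u,v,z):
    Ei=np.linalg.inv(E);dr=Ei[:3,:3]@np.array([(u-K[0,2])/K[0,0],-(v-K[1,2])/K[1,1],-1]);o=Ei[:3,3];return o+dr*(z-o[2])/dr[2]
w=np.array([at(*q,.012) for q in b]);print(w.round(3),w.mean(0).round(4))
for n,(u,v) in dict(btn=(306,221),roof=(292,200),roof2=(322,250),jarfloor=(236,216),cap=(222,237),tall=(148,203),file=(290,160),comb=(180,155)).items(): print(n,P[v,u].round(4))
# lamp roof and button
W=P[185:262,268:340].reshape(-1,3)
roof=W[abs(W[:,2]-.079)<.004][:,:2]; print("roof",cv2.minAreaRect(roof.astype(np.float32)),len(roof))
bt=W[W[:,2]>.086];print("btn",cv2.minEnclosingCircle(bt[:,:2].astype(np.float32)),len(bt),np.percentile(bt[:,2],[5,50,95]))
for n in("top","scene"):
    x=load(n);Q=cloud(*x[1:]);Q=Q.reshape(-1,3)
    k=np.nanmean(Q) ; W=Q[(abs(Q[:,0]-P[237,222,0])<.06)&(abs(Q[:,1]-P[237,222,1])<.06)&(Q[:,2]>.06)]
    print(n,len(W),W.min(0).round(3),W.max(0).round(3),W.mean(0).round(3))
E
```

```text
tray ((232.66726684570312, 209.1361541748047), (227.4312744140625, 121.90267181396484), 3.494638681411743) [[115.44778442382812, 263.0426025390625], [122.87838745117188, 141.36660766601562], [349.8867492675781, 155.22970581054688], [342.4561462402344, 276.90570068359375]]
[[ 0.446  0.241  0.012]
 [ 0.739  0.233  0.012]
 [ 0.699 -0.321  0.012]
 [ 0.404 -0.292  0.012]] [ 0.5717 -0.035   0.012 ]
btn [ 0.5292 -0.201   0.1039]
roof [ 0.5795 -0.1726  0.08  ]
roof2 [ 0.4661 -0.2373  0.0791]
jarfloor [ 0.5526 -0.041   0.0092]
cap [ 0.4944 -0.0226  0.1504]
tall [0.5702 0.1359 0.1301]
file [ 0.6887 -0.1737  0.0101]
comb [0.7041 0.0946 0.0099]
roof ((0.5308759808540344, -0.1991504430770874), (0.125594362616539, 0.1462993621826172), 79.55619049072266) 2818
btn ((0.5310141444206238, -0.19939802587032318), 0.023789336904883385) 356 [0.09002095 0.09446379 0.10424054]
top 743 [ 0.468 -0.077  0.06 ] [0.554 0.01  0.153] [ 0.504 -0.028  0.122]
scene 958 [ 0.485 -0.075  0.06 ] [0.554 0.013 0.151] [ 0.515 -0.02   0.111]
```

View pics/crop.png

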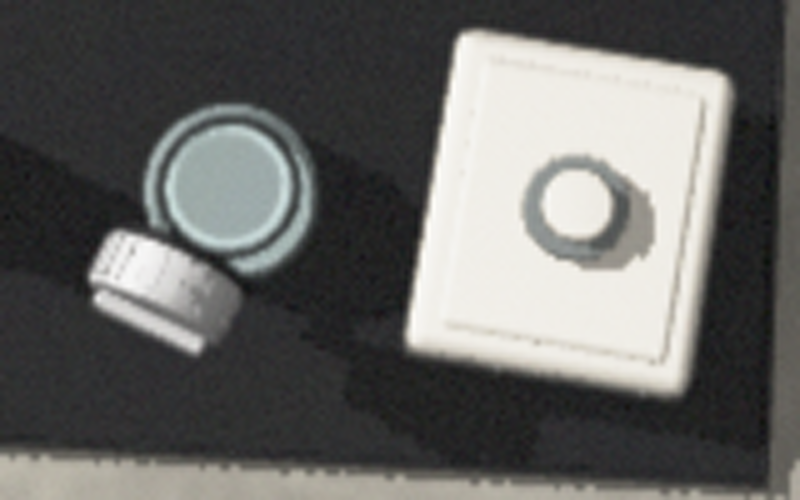

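```bash
cat > fit.py <<'E'
from h import *
from scipy.optimize import least_squares
def box(q,h): 
    a=np.abs(q)-h; return np.linalg.norm(np.maximum(a,0),axis=-1)+np.minimum(a.max(-1),0)
def cyl(q,r,z0,z1):
    a=np.stack([np.hypot(q[:,0],q[:,1])-r,abs(q[:,2]-(z0+z1)/2)-(z1-z0)/2],-1)
    return np.linalg.norm(np.maximum(a,0),axis=-1)+np.minimum(a.max(-1),0)
def sdf(p,W):
    cx,cy,yaw,th,tw=p
    c,s=np.cos(yaw),np.sin(yaw); x=(W[:,0]-cx)*c+(W[:,1]-cy)*s+.046; y=-(W[:,0]-cx)*s+(W[:,1]-cy)*c; z=W[:,2]-.070
    a=x*np.cos(th)+z*np.sin(th)-.046; n=-x*np.sin(th)+z*np.cos(th)
    q=np.stack([a,y,n],-1)
    qr=q.copy();ca,sa=np.cos(tw),np.sin(tw); qr[:,0]=a*ca-y*sa; qr[:,1]=a*sa+y*ca; qr[:,2]-=.031
    return np.minimum.reduce([cyl(q,.031,.003,.027),cyl(q,.034,-.002,.003),box(qr,np.array([.005,.025,.004]))])
def ray(n,u,v,z):
    _,_,K,E=load(n);Ei=np.linalg.inv(E);dr=Ei[:3,:3]@np.array([(u-K[0,2])/K[0,0],-(v-K[1,2])/K[1,1],-1]);o=Ei[:3,3];return o+dr*(z-o[2])/dr[2]
if __name__=="__main__":
  print("rim centre top", ray("top",236.3,217.5,.068).round(4),"scene",ray("scene",322,240,.068).round(4))
  for ns in(("top",),("scene",),("top","scene")):
    W=[]
    for n in ns:
        x=load(n);Q=cloud(*x[1:]).reshape(-1,3)
        W.append(Q[(abs(Q[:,0]-.49)<.06)&(abs(Q[:,1]+.02)<.06)&(Q[:,2]>.085)])
    W=np.concatenate(W); best=None
    for t in(.05,.25,.45):
        r=least_squares(lambda p:sdf(p,W),[.5526,-.045,-.5,1.4,t],loss="soft_l1",f_scale=.002)
        if best is None or r.cost<best.cost: best=r
    print(ns,len(W),best.x.round(4),"med|r|",np.median(abs(best.fun)).round(4))
    if ns[0]=="top":
      c,s=np.cos(best.x[2]),np.sin(best.x[2]);th=best.x[3]
      l=.046*np.cos(th)-.027*np.sin(th)-.046; print(" captop",[round(float(v),4) for v in(best.x[0]+l*c,best.x[1]+l*s,.07+.046*np.sin(th)+.027*np.cos(th))])
E
python3 fit.py
```

```text
rim centre top [ 0.5429 -0.0461  0.068 ] scene [ 0.5497 -0.0412  0.068 ]
('top',) 571 [ 0.5433 -0.0429 -0.4388  1.3862  0.1868] med|r| 0.0008
 captop [0.4853, -0.0156, 0.1202]
('scene',) 702 [ 0.5531 -0.0439 -0.4072  1.4488  0.2826] med|r| 0.0007
('top', 'scene') 1273 [ 0.5459 -0.0432 -0.4382  1.4127  0.181 ] med|r| 0.0008
 captop [0.4867, -0.0155, 0.1197]
```

Both views agree on jar ≈(0.545,-0.044), yaw ≈ -0.44, lid ≈1.41 rad, cap ≈0.18 and cap top z ≈0.12, which fits the text. The crop confirms the clear jar with the white-silver lid at crop(165,285) and the white lamp with its button at (577,203). Now I'll turn the tool, shut the fingers and move behind the lid.

step_arm([
  [0, 0, 0, 0, -0.96],
  [0, 0, 0, 0, -0.96],
  [0, 0, 0, 0, -0.96],
  [0, 0, 0, 0, -0.96],
  [0, 0, 0, 0, -0.96],
  [0, 0.98, -0.1, 0, 0],
  [0, 0.98, -0.1, 0, 0],
  [0, 0.98, -0.1, 0, 0],
  [0, 0.98, -0.1, 0, 0],
  [0, 0.98, -0.1, 0, 0],
])

```text
time: 1.1
tool_pos: [0.2809, -0.4324, 0.2223]
eef_rot: [-0.0, 0.844, 0.536, 0.0]
ft_force: [-0.7, -0.3, 0.3]
gripper_width: 0.0117
grip_force: 0.0
```

step_arm([
  [0, 0.98, -0.1, 0, 0],
  [0, 0.98, -0.1, 0, 0],
  [0, 0.98, -0.1, 0, 0],
  [0, 0.98, -0.1, 0, 0],
  [0, 0.98, -0.1, 0, 0],
  [0, 0.98, -0.1, 0, 0],
  [0, 0.98, -0.1, 0, 0],
  [0, 0.98, -0.1, 0, 0],
  [0, 0.98, -0.1, 0, 0],
  [0, 0.98, -0.1, 0, 0],
])

```text
time: 2.1
tool_pos: [0.3623, -0.2001, 0.2225]
eef_rot: [-0.0, 0.844, 0.536, -0.0]
ft_force: [-0.6, 0.1, 0.6]
gripper_width: 0.0006
grip_force: 0.0
```

step_arm([
  [0, 0.98, -0.1, 0, 0],
  [0, 0.98, -0.1, 0, 0],
  [0, 0.98, -0.1, 0, 0],
  [0, 0.98, -0.1, 0, 0],
  [0, 0.98, -0.1, 0, 0],
  [0, 0.98, -0.1, 0, 0],
  [0, 0.98, -0.1, 0, 0],
  [0, 0.98, -0.1, 0, 0],
  [0, 0.98, -0.1, 0, 0],
  [0, 0, 0, 0, 0],
])

```text
time: 3.1
tool_pos: [0.4361, 0.0099, 0.2225]
eef_rot: [-0.0, 0.843, 0.537, 0.0]
ft_force: [-0.5, 0.0, -0.4]
gripper_width: 0.0006
grip_force: 0.0
```

```bash
python3 - <<'E'
from fit import *
im,d,K,E=grab("wrist");cv2.imwrite("pics/w1.png",im)
Q=cloud(d,K,E).reshape(-1,3)
W=Q[(abs(Q[:,0]-.49)<.06)&(abs(Q[:,1]+.02)<.06)&(Q[:,2]>.085)&(Q[:,2]<.16)]
print(len(W),np.linalg.inv(E)[:3,3])
if len(W)>50:
    r=least_squares(lambda p:sdf(p,W),[.545,-.044,-.44,1.41,.18],loss="soft_l1",f_scale=.002);print(r.x.round(4),np.median(abs(r.fun)))
E
```

```text
5171 [0.46356137 0.06956564 0.38457359]
[ 0.5443 -0.0429 -0.4367  1.4204  0.1782] 0.000335635933989188
```

View pics/w1.png

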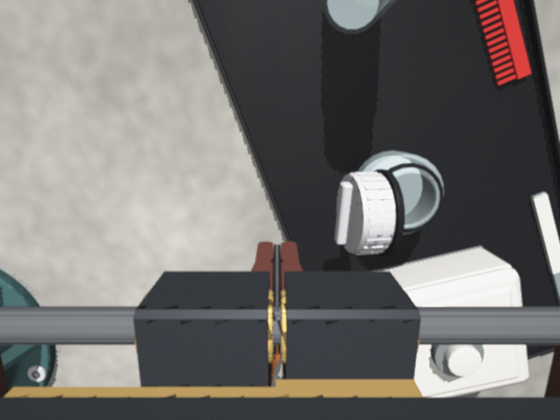

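The wrist view puts the lid top facing left at (345,215) and the jar mouth at (405,190). The fit gives jar (0.544,-0.043), yaw -0.437, lid 1.42, cap 0.18, in agreement with the other views. Next: descend and push the lid over.

step_arm([
  [0, 0, 0, 0.92, 0],
  [0, 0, 0, 0.92, 0],
  [0, 0, 0, 0.92, 0],
  [0, 0, 0, 0.92, 0],
  [0, 0, 0.88, 0, 0],
  [0, 0, 0.88, 0, 0],
  [0, 0, 0.54, 0, 0],
  [0, 0, 0.54, 0, 0],
])

```text
time: 3.95
tool_pos: [0.5003, -0.0233, 0.1313]
eef_rot: [-0.0, 0.844, 0.536, -0.0]
ft_force: [-1.5, 0.8, 12.8]
gripper_width: 0.0002
grip_force: 6.0
```

step_arm([
  [0, 0, 0.54, 0, 0],
  [0, 0, 0.54, 0, 0],
  [0, 0, 0.44, 0.44, 0],
  [0, 0, 0.36, 0.4, 0],
  [0, 0, 0.2, 0.2, 0],
  [0, 0, 0, 0, 0],
])

```text
time: 4.55
tool_pos: [0.554, -0.0473, 0.1061]
eef_rot: [0.005, 0.844, 0.536, 0.004]
ft_force: [7.8, -3.9, 5.7]
gripper_width: 0.0003
grip_force: 4.4
```

step_arm([
  [0, 0, 0, 0.1, 0],
  [0, 0, 0, 0.1, 0],
  [0, 0, 0, 0, 0],
  [0, 0, 0, 0, 0],
])

```text
time: 4.95
tool_pos: [0.5554, -0.0477, 0.1037]
eef_rot: [0.006, 0.844, 0.536, 0.005]
ft_force: [5.9, -5.7, 18.9]
gripper_width: 0.0006
grip_force: 10.4
```

```bash
cat > chk.py <<'E'
from fit import *
for n in("top","scene"):
    im,d,K,E=grab(n);Q=cloud(d,K,E).reshape(-1,3)
    W=Q[(np.hypot(Q[:,0]-.5443,Q[:,1]+.043)<.05)&(Q[:,2]>.075)&(Q[:,2]<.112)]
    if len(W)<50: print(n,len(W));continue
    rs=[least_squares(lambda p:sdf([.5443+p[2],-.043+p[3],-.437,p[0],p[1]],W),[t0,t,0,0],loss="soft_l1",f_scale=.002) for t in(.2,.8,1.5) for t0 in(0,.3)]
    r=min(rs,key=lambda r:r.cost);print(n,len(W),"lid,cap,dx,dy",r.x.round(3),np.median(abs(r.fun)).round(4))
E
python3 chk.py
```

```text
top 10
scene 611 lid,cap,dx,dy [ 3.000e-03 -2.569e+00  2.000e-03  0.000e+00] 0.0007
```

step_arm([
  [0, 0, 0, -0.8, 0],
  [0, 0, 0, -0.8, 0],
  [0.5, 0, -0.45, -0.8, 0],
  [1, 0, 0, 0, -0.9],
  [1, 0, 0, 0, -0.9],
  [1, 0, 0, 0, -0.9],
  [1, 0, 0, 0, -0.9],
  [1, 0, 0, 0, 0],
  [1, 0, 0, 0, 0],
])

```text
time: 5.95
tool_pos: [0.5368, -0.0397, 0.1592]
eef_rot: [-0.0, 0.672, 0.741, -0.0]
ft_force: [-0.7, 0.5, -0.5]
gripper_width: 0.0527
grip_force: 0.0
```

```bash
python3 chk.py; python3 - <<'E'
from fit import *
im,d,K,E=grab("wrist");cv2.imwrite("pics/w2.png",im)
Q=cloud(d,K,E).reshape(-1,3)
W=Q[(np.hypot(Q[:,0]-.5443,Q[:,1]+.043)<.045)&(Q[:,2]>.075)&(Q[:,2]<.115)]
print(len(W))
o=bot.get_obs();print(o["tool_pos"],o["joints"],o["gripper_width"])
E
```

```text
top 1
scene 690 lid,cap,dx,dy [0.003 0.058 0.002 0.   ] 0.0006
6831
[ 0.53687469 -0.03965248  0.15945153] [-2.02129192e-01  3.39112664e-01  1.71847815e+00  1.05042626e-04
  1.08432343e+00 -3.01017420e-01] 0.06454689611740282
```

View pics/w2.png

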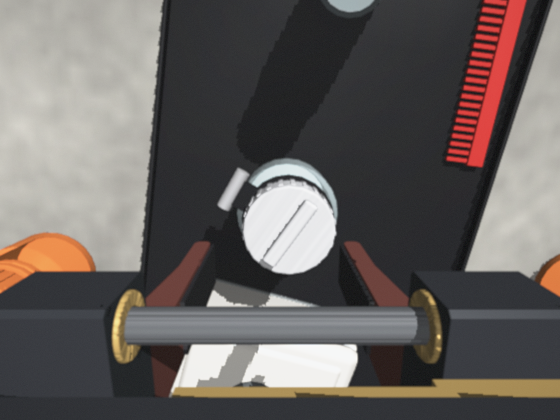

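The lid is flat on the jar, with the cap at (290,228), its rib running diagonally and the hinge at (233,190). I'll refine the cap centre and then grip the rim.

```bash
cat > w.py <<'E'
from fit import *
im,d,K,E=load("wrist")
Q=cloud(d,K,E).reshape(-1,3)
W=Q[(np.hypot(Q[:,0]-.5443,Q[:,1]+.043)<.045)&(Q[:,2]>.078)&(Q[:,2]<.115)]
r=min([least_squares(lambda p:sdf([p[2],p[3],-.437,p[0],p[1]],W),[0,t,.5443,-.043],loss="soft_l1",f_scale=.002) for t in(0,.4,.8,1.2,1.5)],key=lambda r:r.cost)
print("lid,cap,x,y",r.x.round(4),np.median(abs(r.fun)));o=bot.get_obs()
q=o["eef_rot"];M=R.from_quat([q[1],q[2],q[3],q[0]]).as_matrix()
print("tool delta to cap centre",(M.T@(np.array([r.x[2],r.x[3],.08])-o["tool_pos"])).round(4),o["gripper_width"],o["time"])
E
python3 w.py
```

```text
lid,cap,x,y [-0.0014  0.0682  0.5444 -0.0429] 0.00041373291933790093
tool delta to cap centre [-0.004   0.0072  0.0794] 0.06454689611740282 6.1
```

step_arm([
  [1, -0.16, 0.29, 0, 0],
  [1, 0, 0, 0, 0],
  [1, 0, 0, 0, 0],
  [1, 0, 0, 0.775, 0],
  [1, 0, 0, 0.775, 0],
  [1, 0, 0, 0.775, 0],
  [1, 0, 0, 0.775, 0],
  [1, 0, 0, 0, 0],
])

```text
time: 6.9
tool_pos: [0.5424, -0.0424, 0.08]
eef_rot: [-0.002, 0.671, 0.742, -0.001]
ft_force: [-0.3, 0.5, -0.2]
gripper_width: 0.0879
grip_force: 0.0
```

step_arm([
  [0, 0, 0, 0, 0],
  [0, 0, 0, 0, 0],
  [0, 0, 0, 0, 0],
  [0, 0, 0, 0, 0],
  [0, 0, 0, 0, 0],
])

```text
time: 7.4
tool_pos: [0.5453, -0.0429, 0.083]
eef_rot: [0.001, 0.671, 0.742, 0.0]
ft_force: [0.2, 0.1, 3.3]
gripper_width: 0.0615
grip_force: 30.0
```

Gripped on the 62 mm rim. Now twisting clockwise (positive about the downward tool z).

step_arm([
  [0, 0, 0, 0, 0.5],
  [0, 0, 0, 0, 0.5],
  [0, 0, 0, 0, 0.7],
  [0, 0, 0, 0, 0.7],
  [0, 0, 0, 0, 0.7],
  [0, 0, 0, 0, 0.7],
  [0, 0, 0, 0, 0.7],
  [0, 0, 0, 0, 0.7],
  [0, 0, 0, 0, 0.7],
  [0, 0, 0, 0, 0.7],
])

```text
time: 8.4
tool_pos: [0.5445, -0.0427, 0.0829]
eef_rot: [-0.0, 0.943, 0.332, 0.0]
ft_force: [-1.2, 1.4, 6.3]
gripper_width: 0.0618
grip_force: 30.0
```

step_arm([
  [0, 0, 0, 0, 0.7],
  [0, 0, 0, 0, 0.7],
  [0, 0, 0, 0, 0.7],
  [0, 0, 0, 0, 0.7],
  [0, 0, 0, 0, 0.2],
  [0, 0, 0, 0, 0],
  [0, 0, 0, 0, 0],
])

```text
time: 9.1
tool_pos: [0.5444, -0.0424, 0.0829]
eef_rot: [-0.0, 0.993, 0.115, 0.0]
ft_force: [-0.9, 1.5, 5.8]
gripper_width: 0.0614
grip_force: 30.0
```

```bash
python3 - <<'E'
from h import *
o=bot.get_obs();print(o["moment"],o["joints"],o["gripper_width"],o["tool_pos"])
grab("wrist")
E
python3 w.py; python3 chk.py
```

```text
[0.33791961 0.35619184 0.00719399] [-2.04686717e-01  4.49523512e-01  1.77454313e+00  9.77327231e-04
  9.17492903e-01  1.13406032e+00] 0.06137756483087605 [ 0.54444314 -0.0423519   0.08291159]
lid,cap,x,y [ 4.0000e-04 -1.6221e+00  5.4470e-01 -4.2800e-02] 0.0005161638885786777
tool delta to cap centre [0.0002 0.0005 0.0029] 0.061679271230259576 9.15
top 22
scene 791 lid,cap,dx,dy [1.000e-02 1.518e+00 2.000e-03 1.000e-03] 0.0008
```

step_arm([
  [0, 0, 0, 0, 0.4],
  [0, 0, 0, 0, 0.4],
  [0, 0, 0, 0, 0],
])

```text
time: 9.55
tool_pos: [0.5445, -0.0428, 0.0829]
eef_rot: [0.0, 0.998, 0.056, 0.0]
ft_force: [-0.9, 0.5, 4.4]
gripper_width: 0.0615
grip_force: 30.0
```

```bash
python3 - <<'E'
from h import *
o=bot.get_obs();print(o["moment"],o["joints"][5],o["eef_rot"],o["ft_force"])
E
```

```text
[0.20278588 0.24350034 1.09860733] 1.2536831775343789 [3.37965088e-04 9.98403870e-01 5.64764926e-02 6.46468973e-05] [-0.88021821  0.53105087  4.41979092]
```

The moment jumped to 1.1 N m, so the cap is at its stop. Now release, lift and check.

step_arm([
  [0, 0, 0, 0, -0.1],
  [1, 0, 0, 0, 0],
  [1, 0, 0, 0, 0],
  [1, 0, 0, 0, 0],
  [1, 0, 0, 0, 0],
  [1, 0, 0, -0.6, 0],
  [1, 0, 0, -0.9, 0],
  [1, 0, 0, -0.9, 0],
  [1, 0, 0, -0.9, 0],
  [0, 0, 0, 0, 0],
])

```text
time: 10.55
tool_pos: [0.5468, -0.0433, 0.1674]
eef_rot: [0.001, 0.998, 0.063, 0.003]
ft_force: [-0.1, -0.4, 0.7]
gripper_width: 0.0826
grip_force: 0.0
```

```bash
python3 - <<'E'
from h import *
grab("wrist")
E
python3 w.py; python3 chk.py
python3 - <<'E'
from h import *
for n in("scene","top"):
    im,d,K,E=load(n);W=cloud(d,K,E).reshape(-1,3)
    W=W[(np.hypot(W[:,0]-.531,W[:,1]+.2)<.024)&(W[:,2]<.12)]
    z=W[:,2];t=W[(z>.098)]
    print(n,np.histogram(z,bins=np.arange(.076,.112,.003)),t.mean(0) if len(t) else 0,len(t))
    r=W[(z>.084)];print(cv2.minEnclosingCircle(r[:,:2].astype(np.float32)) if len(r) else 0)
print(bot.get_obs()["tool_pos"])
E
```

```text
lid,cap,x,y [-0.0023 -1.5756  0.5442 -0.0427] 0.0004133106508423731
tool delta to cap centre [-0.0017 -0.0007  0.0858] 0.07900606878757414 10.6
top 2
scene 683 lid,cap,dx,dy [0.004 1.584 0.002 0.   ] 0.0006
scene (array([ 4,  5,  3,  2, 26, 50, 16, 23, 67,  1,  0,  0]), array([0.076, 0.079, 0.082, 0.085, 0.088, 0.091, 0.094, 0.097, 0.1  ,
       0.103, 0.106, 0.109, 0.112])) [ 0.53447352 -0.19725599  0.10086959] 85
((0.5316272377967834, -0.1996970921754837), 0.02370695024728775)
top (array([  1,   1,   2,   6,  47, 123,  18,  22,  93,  44,   1,   0]), array([0.076, 0.079, 0.082, 0.085, 0.088, 0.091, 0.094, 0.097, 0.1  ,
       0.103, 0.106, 0.109, 0.112])) [ 0.5308571  -0.19918586  0.10211582] 155
((0.5308939218521118, -0.19954700767993927), 0.02368820458650589)
[ 0.54398167 -0.04274248  0.16392479]
```

Lid 0.00, cap ≈1.57, closed. Button top is at about (0.531,-0.199,0.101), with both views agreeing. Moving over it with the fingers shut.

step_arm([
  [0, -0.183, 0.874, 0, 0],
  [0, -0.183, 0.874, 0, 0],
  [0, -0.183, 0.874, 0, 0],
  [0, -0.183, 0.874, 0, 0],
  [0, -0.183, 0.874, 0, 0],
  [0, -0.183, 0.874, 0, 0],
  [0, -0.183, 0.874, 0, 0],
  [0, 0, 0, 0, 0],
  [0, 0, 0, 0.7, 0],
  [0, 0, 0, 0.7, 0],
])

```text
time: 11.7
tool_pos: [0.5318, -0.1979, 0.1285]
eef_rot: [-0.0, 0.998, 0.063, -0.0]
ft_force: [0.5, 0.2, -0.5]
gripper_width: 0.0003
grip_force: 0.0
```

step_arm([
  [0, 0, 0, 0.6, 0],
  [0, 0, 0, 0, 0],
  [0, 0, 0, 0, 0],
])

```text
time: 12.0
tool_pos: [0.5315, -0.1976, 0.114]
eef_rot: [-0.001, 0.998, 0.064, -0.001]
ft_force: [0.9, 0.1, 0.0]
gripper_width: 0.0004
grip_force: 0.0
```

step_arm([
  [0, 0, 0, 0.3, 0],
  [0, 0, 0, 0.2, 0],
  [0, 0, 0, 0.12, 0],
  [0, 0, 0, 0.12, 0],
  [0, 0, 0, 0, 0],
])

```text
time: 12.5
tool_pos: [0.5323, -0.1985, 0.0963]
eef_rot: [-0.0, 0.998, 0.063, 0.0]
ft_force: [1.1, 1.1, 4.1]
gripper_width: 0.0004
grip_force: 2.1
```

step_arm([
  [0, 0, 0, 0.08, 0],
  [0, 0, 0, 0.08, 0],
  [0, 0, 0, 0, 0],
  [0, 0, 0, 0, 0],
])

```text
time: 12.9
tool_pos: [0.5324, -0.1986, 0.0949]
eef_rot: [0.0, 0.998, 0.063, 0.001]
ft_force: [-6.1, 4.4, 26.1]
gripper_width: 0.0005
grip_force: 12.8
```

The force rose to 26 N at z 0.095, 6 mm below the rest height, so the button is at its bottom. Releasing and checking.

step_arm([
  [0, 0, 0, -0.3, 0],
  [0, 0, 0, -0.8, 0],
  [0, 0, 0, -0.9, 0],
  [0, 0, 0, -0.9, 0],
  [0, 0, 0, -0.9, 0],
  [0, 0, 0, -0.9, 0],
  [0, -0.9, 0, 0, 0],
  [0, -0.9, 0, 0, 0],
  [0, -0.9, 0, 0, 0],
  [0, -0.9, 0, 0, 0],
])

```text
time: 13.9
tool_pos: [0.4417, -0.21, 0.2095]
eef_rot: [0.0, 0.998, 0.063, -0.0]
ft_force: [-0.5, -0.3, 0.8]
gripper_width: 0.0005
grip_force: 0.0
```

```bash
python3 chk.py; python3 - <<'E'
from h import *
for n in("scene","top"):
    im,d,K,E=load(n);W=cloud(d,K,E).reshape(-1,3);W=W[(np.hypot(W[:,0]-.531,W[:,1]+.2)<.012)&(W[:,2]<.12)]
    print(n,len(W),np.median(W[:,2]) if len(W) else 0)
im=load("scene")[0];cv2.imwrite("pics/end.png",im);print(bot.get_obs()["tool_pos"])
E
```

```text
top 692 lid,cap,dx,dy [ 1.900e-02  1.572e+00 -1.000e-03  1.000e-03] 0.0011
scene 685 lid,cap,dx,dy [ 0.003 -1.584  0.002  0.   ] 0.0006
scene 40 0.10143932198765734
top 71 0.10197344078125137
[ 0.43998672 -0.20958242  0.20928836]
```

View pics/end.png

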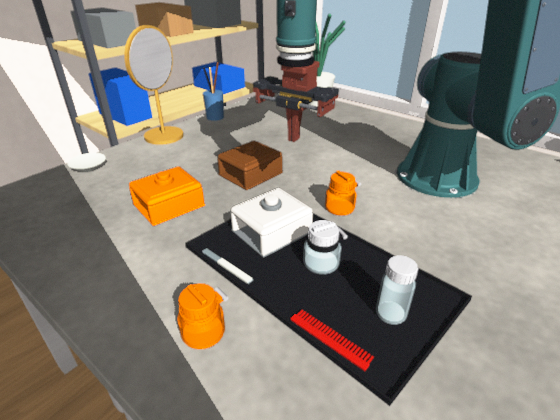

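The picture shows the jar closed at (322,240) with its rib pointing at the hinge (342,232). The lamp button is up at (271,202), the file, comb and tall jar have not moved, and the arm is clear.

```bash
python3 -c "
from station import bot
print(bot.sign_off())"
```

```text
the job is handed in; nothing more can be done
None
```

The squat jar's lid is shut and its cap is twisted to the stop, the lamp button was then pressed fully and came back up, the tall jar, file and comb look unmoved in the last picture, and the job is handed in; the hand-in gave no verdict.

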